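# Set the seasonings on their matching pads

### The job

Get the comal cart ready for service: stand each of the four seasoning containers (large round glass jar, small round shaker, square tin, oblong tin) on the dark silicone pad whose silhouette matches its foot in shape and size, centred on the pad, with the square and the oblong tin turned in line with their pads. Keep the containers upright all the while, leave the stone mortar and the steel salsa cup where they stand, and let go of everything at the end.

Things in the scene. Friction and masses are not known exactly. Their poses are not given: they have to be found in the camera images.
- jar_mid (a point): the large round container: amber glass jar with a steel twist cap, body 58 mm across up to 62 mm, cap 54 mm across above it, 84 mm high in all. Loose, upright, 0.1 to 0.5 kg. This point: its centre, half-way up; z up.
- shaker_mid (a point): the small round container: metal shaker with a domed, pierced top, 38 mm across up to 66 mm, the top a little narrower, 78 mm high. Loose, upright, 0.1 to 0.5 kg. This point: its centre, half-way up; z up.
- square_tin_mid (a point): the square container: metal tin with a lid, 44 x 44 mm up to 60 mm, above it a slightly narrower dark lid with a small flat knob, 72 mm high in all. Loose, upright, 0.1 to 0.5 kg. This point: its centre, half-way up; z up, x and y square to its sides.
- oblong_tin_mid (a point): the oblong container: metal tin with a lid, 66 mm along its x by 34 mm along its y up to 55 mm, above it a slightly narrower dark lid with a small flat knob, 66 mm high in all. Loose, upright, 0.1 to 0.5 kg. This point: its centre, half-way up; z up.
- pad_large_round: pad for a large round foot: disc 78 mm across, silhouette 58 mm across. Fixed, dark silicone, 6 mm thick, lying flat on the steel top; a grey silhouette in its middle shows the foot that belongs there, with a 10 mm dark border all round. Origin: centre of its underside; z up.
- pad_small_round: pad for a small round foot: disc 58 mm across, silhouette 38 mm across. Fixed, dark silicone, 6 mm thick, lying flat on the steel top; a grey silhouette in its middle shows the foot that belongs there, with a 10 mm dark border all round. Origin: centre of its underside; z up.
- pad_square: pad for a square foot: 64 x 64 mm, silhouette 44 x 44 mm. Fixed, dark silicone, 6 mm thick, lying flat on the steel top; a grey silhouette in its middle shows the foot that belongs there, with a 10 mm dark border all round. Origin: centre of its underside; z up, x and y square to its sides.
- pad_oblong: pad for an oblong foot: 86 mm along its x by 54 mm along its y, silhouette 66 x 34 mm. Fixed, dark silicone, 6 mm thick, lying flat on the steel top; a grey silhouette in its middle shows the foot that belongs there, with a 10 mm dark border all round. Origin: centre of its underside; z up.
- mortar: bystander: loose grey stone mortar, an open bowl 84 mm across the rim, 55 mm high, 0.9 kg. Origin: centre of its underside. Not to be moved.
- salsa_cup: bystander: loose small open steel salsa cup, 64 mm across the rim, 42 mm high, 0.15 kg. Origin: centre of its underside. Not to be moved. Containers, pads, mortar and cup stand on the level cart top (z = 0) at least 105 mm apart, centre to centre, and none is higher than 84 mm; griddle, plates, turner and other equipment stand round them along the back and sides of the cart.
Things that resemble listed ones, but are neither listed nor needed, are in the scene too. What is shaped like the pad_square but green is not meant.

How it is judged:
At the end, for the whole second after the job is handed in: Each container stands upright (0.1 rad) and at rest on its matching pad, foot on the pad (height within 4 mm), centre within 12 mm of the pad's; square and oblong tins in line with their pads within 0.21 rad (square: any of four ways, oblong: either way) (horizontal distance between jar_mid and pad_large_round below 0.012 m and angle between each of jar_mid, shaker_mid, square_tin_mid, oblong_tin_mid's own z axis and vertical below 0.1 rad and height (world z) of jar_mid between 0.044 and 0.052 m and linear speed of each of jar, shaker, square_tin, oblong_tin below 0.02 m/s and angular speed of each of jar, shaker, square_tin, oblong_tin below 0.2 rad/s and horizontal distance between shaker_mid and pad_small_round below 0.012 m and height (world z) of shaker_mid between 0.041 and 0.049 m and horizontal distance between square_tin_mid and pad_square below 0.012 m and height (world z) of square_tin_mid between 0.038 and 0.046 m and (angle between the x axis of square_tin_mid and the x axis of pad_square, either way round below 0.21 rad or angle between the x axis of square_tin_mid and the y axis of pad_square, either way round below 0.21 rad) and horizontal distance between oblong_tin_mid and pad_oblong below 0.012 m and height (world z) of oblong_tin_mid between 0.035 and 0.043 m and angle between the x axis of oblong_tin_mid and the x axis of pad_oblong, either way round below 0.21 rad); the robot touches nothing.
It fails at once if a container is tipped over (more than 40 degrees) (angle between any of jar_mid, shaker_mid, square_tin_mid, oblong_tin_mid's own z axis and vertical above 0.7 rad).
It fails at once if the mortar or the salsa cup is shifted by more than 20 mm (distance of any of mortar, salsa_cup from where it was at the start of the episode above 0.02 m).
It also fails if it takes over 104 s, if anything falls off the work surface, if the arm or the gripper's body presses on something with over 40 N, if the wrist force passes 120 N, or if a joint passes its speed limit or range.

### The arm

A 7-joint arm with a two-finger parallel gripper is mounted at the origin on the work surface. World frame = base frame: x ahead of the robot, y to its left, z up, the work surface at z = 0. Lengths are in m, angles in rad, forces in N, time in s.
With the tool pointing down it reaches from about 0.4 to 0.85 m from the base axis. Payload 10.4 kg.
Tool frame: the origin (TCP) lies between the finger pads; the fingertips stand robot.tip_extent ahead of it and the grasp point (between the pads) lies 11 mm behind it (robot.tip_extent is the distance from the TCP to the fingertips, in m); z points along the fingers, y is the line along which they close (so a half turn about z gives the same grasp; the last joint's range is limited). The gripper opens to 85 mm and grips with 20 to 120 N. Pads are 22 mm wide; open, the fingers measure 114 mm over their backs; the gripper's body (76 mm by 85 mm) begins 54 mm behind the grasp point. The pads swing forward as they close: fully open they stand 13 mm farther back than shut.
Start: joints at [1.302, 0.332, -0.065, 1.46, 0.022, 1.35, -0.088], TCP at [0.152, -0.606, 0.239] pointing down, gripper open.
Joint ranges: [-2.6, 2.6], [-0.5, 2.12], [-1.47, 1.34], [0.16, 2.42], [-1.27, 4.41], [0.06, 2.06], [-2.6, 2.6]. Speed limits (rad/s): [2.22, 2.22, 2.79, 2.79, 3.14, 3.14, 3.14].

### API

Orientations are given as a unit quaternion [x, y, z, w].
In Python, from bench import robot, get_image, get_calibration gives the robot as it stands.
- The arm moves only by the shell command python3 -m creep 'ROWS' [OPENING] [FORCE]. ROWS is a JSON object of lists of equal length, an entry for each row: "travel": the shift along the tool's x, y, z in cm, a list of three; "roll": the turn about the tool's z in degrees. A call has 1 to 5 rows; each row is the pose to reach, as a shift and turn from the pose commanded when the call began, along the tool's axes at that moment; what a row does not reach only later rows make up. A row lasts 1/8 s, in which the tool goes at most 62.5 mm and 10.7 degrees, less where a joint would pass 70% of its speed; a pose out of reach is approached as far as the arm can. A call with a gripper value outside its range is refused whole. OPENING is the opening, from 0 (shut) to 1 (fully open), set as the call begins (- or left out, the last holds). The fingers move at their own pace and stop on an object; FORCE is the grip in N (left out, the last holds). Time passes only in rows, so rows that repeat a pose let the fingers close. It gives the time, the measured TCP pose, the force, the opening and the grip force at its end, in the units of the state.
- robot.observe(): the state, without advancing time (a new reading comes with each control period).
- get_image(name): name is "scene" or "top" or "wrist"; returns (picture, depth): 384x512x3 uint8, blue, green, red; 384x512 float32, m along the optical axis (not along the pixel's ray), 0 where there is no reading.
- get_calibration(name): a dict with "fovy" (degrees; the focal length in pixels is half the picture's height over the tangent of half this angle, whatever the lens; pixels are square), "cx", "cy" (the principal point, pixels), "R" (3x3) and "t" (3): a world point X has camera coordinates R X + t. Camera axes: x right, y down, z forward; pixel columns grow to the right and rows downward; lengths in m; the calibration is good to about 2 mm. A picture is of the moment at which its call begins: read the wrist's pose just before it. get_calibration takes no time and is no camera call; for the wrist camera it gives the pose at the moment of the call.
- robot.finish_job(): hands the job in; it is judged then, once.
The state is a dict: "time_s": time; "joint_pos": joint angles; "qd": joint speeds; "joint_efforts": joint torques, N m; "eef_pos": TCP position; "orientation": TCP orientation; "wrist_force": force on the tool from outside, world axes, zero at the start; "ft_torque": the same for the moment, N m; "gripper_width": finger opening in m; "finger_force": force on a finger pad.
Only numpy, scipy, OpenCV 4.12 (cv2) and the standard library are available. Lean on these libraries where they do the work, as an engineer would, in place of code of your own. Each camera call takes 0.05 s, during which the arm holds its last target. There are 200 camera calls.

## Working session

There is one attempt and no reset: what is moved stays moved. The work goes in short steps, Python scripts to look and compute and a shell command to move; the robot and the scene stay as the last step left them, time stands still between calls to the robot, and variables do not carry over. Pictures are saved under pics/ and viewed, at most 14 in all, crops included, and the job is handed in when it is done.

```bash
mkdir -p pics; ls; python3 - <<'E'
from bench import robot,get_image,get_calibration
import cv2,numpy as np
s=robot.observe();print(s,robot.tip_extent)
for n in("scene","top"):
    im,d=get_image(n);cv2.imwrite(f"pics/{n}0.png",cv2.resize(im,(800,600)));cv2.imwrite(f"{n}.png",im);np.save(f"{n}.npy",d)
    print(n,get_calibration(n))
E
```

```text
pics
{'time_s': 0.0, 'joint_pos': array([ 1.30241931,  0.33290092, -0.0646769 ,  1.46096772,  0.02161731,
        1.34992546, -0.0884588 ]), 'qd': array([-0.00111851, -0.00089544, -0.00046883, -0.00064191,  0.00151689,
        0.00056426, -0.00159836]), 'joint_efforts': array([ 6.77955286e-04, -6.25452018e+01,  4.92730422e-02, -3.91611457e+01,
        1.61933637e-02,  9.72866110e-03, -2.87558112e-05]), 'eef_pos': array([ 0.15195019, -0.60585132,  0.23848514]), 'orientation': array([ 9.92455683e-01,  1.22601594e-01, -1.39592475e-04, -7.39733826e-04]), 'wrist_force': array([ 0.71352188, -0.34797475, -1.36554904]), 'ft_torque': array([0.01964065, 0.07386377, 0.0019421 ]), 'finger_force': 0.0, 'gripper_width': 0.08536846288107916} 0.008
scene {'fovy': 48.413075706143246, 'cx': 255.214504825806, 'cy': 192.61835145958176, 'R': array([[ 0.89903178,  0.43781493, -0.00774262],
       [ 0.22835805, -0.48386267, -0.84482514],
       [-0.37362342,  0.75775656, -0.53498648]]), 't': array([-0.42459186, -0.00948102,  1.43189077])}
top {'fovy': 51.070356664505475, 'cx': 253.7628919017215, 'cy': 192.77259540105337, 'R': array([[-0.00326341, -0.99970766, -0.02395729],
       [-0.99698883,  0.00510882, -0.07737686],
       [ 0.07747664,  0.02363264, -0.99671404]]), 't': array([0.05763855, 0.46148404, 1.18896696])}
```

View pics/scene0.png

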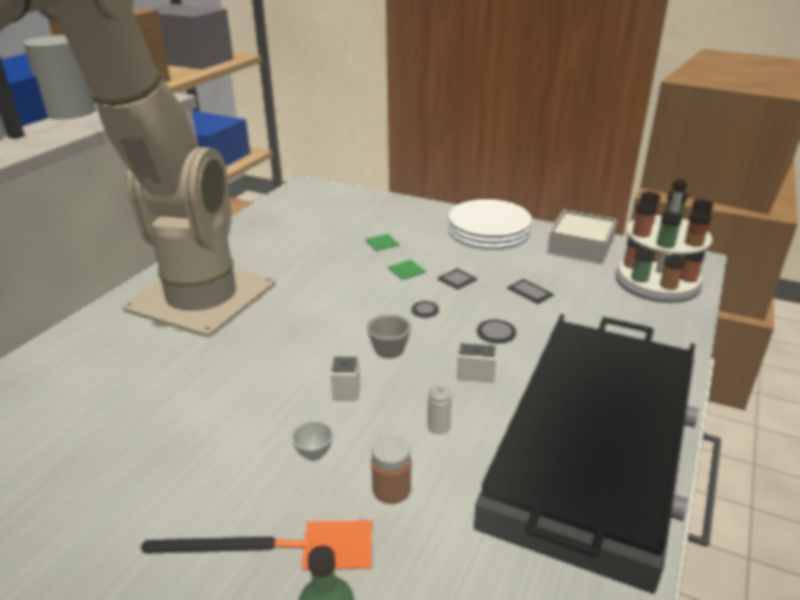

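View pics/top0.png

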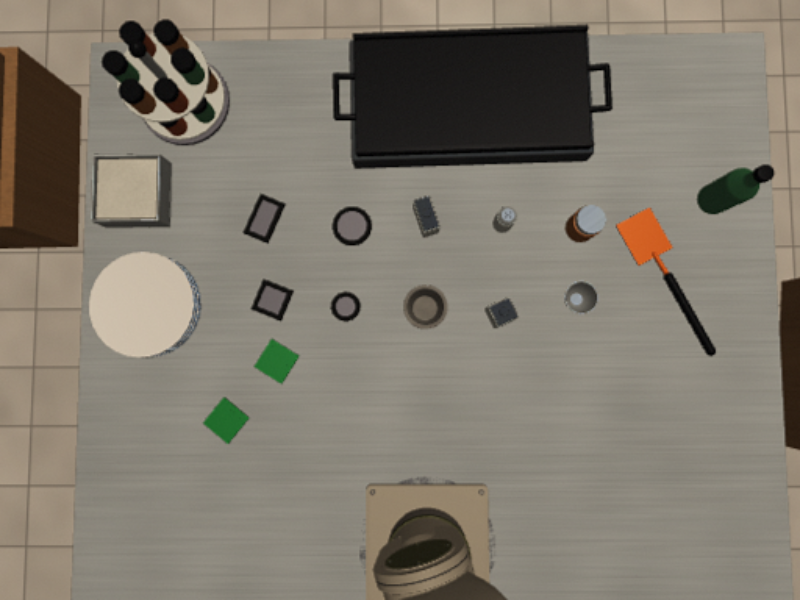

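The top view (800-wide) shows these candidates:
- **Pads:** oblong (264,218), large round (352,225), square (272,299), small round (346,306).
- **Decoys:** green squares at (277,361) and (226,420). They are not meant.
- **Containers:** oblong tin (427,216), shaker (505,217), jar (587,222), square tin (502,312). The green bottle (730,190) and the rack jars (upper left) are not meant.
- **Bystanders:** mortar (426,306), cup (581,297).

```bash
cat > h.py <<'E'
import cv2,numpy as np
from bench import robot,get_image,get_calibration
from scipy.spatial.transform import Rotation as Ro
def cast(uv,c,z,h=384):
    f=h/2/np.tan(np.radians(c["fovy"]/2));R=np.array(c["R"]);t=np.array(c["t"])
    uv=np.asarray(uv,float).reshape(-1,2)
    d=np.c_[(uv[:,0]-c["cx"])/f,(uv[:,1]-c["cy"])/f,np.ones(len(uv))]@R
    o=-R.T@t
    return (o+d*((z-o[2])/d[:,2])[:,None])[:,:2]
def world(depth,c):
    h,w=depth.shape;f=h/2/np.tan(np.radians(c["fovy"]/2))
    v,u=np.mgrid[:h,:w]
    P=np.stack([(u-c["cx"])/f*depth,(v-c["cy"])/f*depth,depth],-1)
    return (P-np.array(c["t"]))@np.array(c["R"])
def rect(xy):
    (cx,cy),(a,b),an=cv2.minAreaRect((xy*1000).astype(np.float32))
    if b>a:a,b,an=b,a,an+90
    return "rect c=(%.1f,%.1f) %.1fx%.1f long-axis %.1f deg"%(cx,cy,a,b,(an+90)%180-90)
def go(x,y,z,yawy=None):
    """shift in tool axes (cm) and roll (deg) to put TCP at x,y,z with closing axis at yawy deg (mod 180)"""
    s=robot.observe();R=Ro.from_quat(s["orientation"]).as_matrix()
    t=R.T@(np.array([x,y,z])-s["eef_pos"])*100
    cur=np.degrees(np.arctan2(R[1,1],R[0,1]))
    r=0 if yawy is None else -((yawy-cur+90)%180-90)
    print("travel",t.round(2),"roll %.1f"%r,"yaw now %.1f"%cur,"j7 %.2f"%s["joint_pos"][6],"tilt",R[2].round(3))
E
python3 - <<'E'
from h import *
im=cv2.imread("top.png");d=np.load("top.npy");c=get_calibration("top");W=world(d,c)
g=im.max(2);k=.64
for n,u,v in[("obl_pad",264,218),("lr_pad",352,225),("sq_pad",272,299),("sr_pad",346,306)]:
    u*=k;v*=k;m=np.zeros_like(g);x0,y0=int(u)-24,int(v)-24
    m[y0:y0+48,x0:x0+48]=(g[y0:y0+48,x0:x0+48]<85)
    cs=max(cv2.findContours(m,0,2)[0],key=cv2.contourArea)
    hull=cv2.convexHull(cs)[:,0]
    print(n,rect(cast(hull,c,.006)),"z",np.median(W[m>0][:,2]).round(4))
for n,u,v,H in[("obl",427,216,.06),("shaker",505,217,.07),("jar",587,222,.08),("sq",502,312,.064),("mortar",426,306,.05),("cup",581,297,.036)]:
    u*=k;v*=k;x0,y0=int(u)-24,int(v)-24
    w=W[y0:y0+48,x0:x0+48].reshape(-1,3)
    a=w[(w[:,2]>.02)];t=a[a[:,2]>H-.012]
    print(n,"zmax %.4f"%np.percentile(a[:,2],98),len(t),"mean",(t[:,:2].mean(0)*1000).round(1),rect(t[:,:2]))
x0,y0=240,110
cr=im[100:220,150:390];cv2.imwrite("pics/c1.png",cv2.resize(cr,(800,400),interpolation=cv2.INTER_CUBIC))
E
```

```text
obl_pad rect c=(629.3,317.5) 86.0x55.0 long-axis -23.2 deg z 0.0061
lr_pad rect c=(613.4,143.9) 74.8x73.9 long-axis -0.0 deg z 0.0062
sq_pad rect c=(468.0,299.7) 64.8x63.9 long-axis 68.1 deg z 0.0058
sr_pad rect c=(453.4,155.7) 54.9x54.9 long-axis 89.7 deg z 0.0065
obl zmax 1.2221 271 mean [612.    1.3] rect c=(514.0,1.9) 292.3x47.4 long-axis -0.6 deg
shaker zmax 1.2221 143 mean [ 602.7 -139.2] rect c=(505.0,-59.2) 321.6x36.0 long-axis -38.6 deg
jar zmax 0.5202 311 mean [ 598.8 -289.4] rect c=(505.5,-140.5) 430.3x52.5 long-axis -57.6 deg
sq zmax 1.2221 245 mean [ 434.1 -129.1] rect c=(403.3,-69.0) 203.5x43.8 long-axis -63.7 deg
mortar zmax 1.2221 316 mean [448.6   3.8] rect c=(437.3,15.2) 115.0x80.3 long-axis -44.7 deg
cup zmax 1.2221 162 mean [ 462.7 -277.1] rect c=(430.5,-144.3) 363.0x61.6 long-axis -75.9 deg
```

View pics/c1.png

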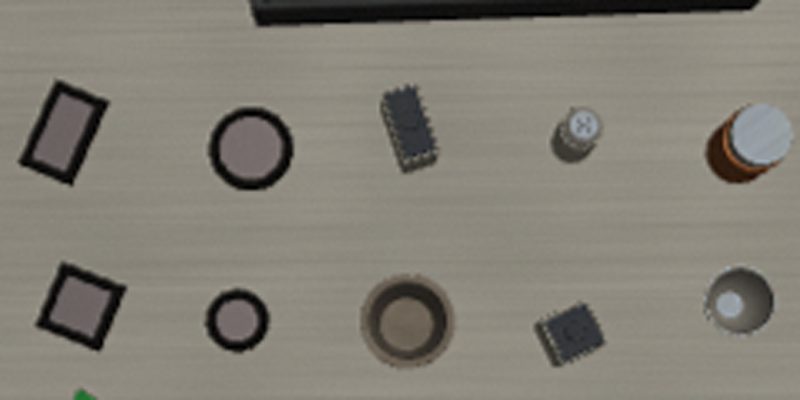

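The crop shows the four grey-on-dark pads at left, the oblong tin (408,128), shaker (578,135), jar (745,143) and square tin (570,335). The pad sizes match the description. I'll repeat the container measurement without the invalid depths.

```bash
python3 - <<'E'
from h import *
im=cv2.imread("top.png");d=np.load("top.npy");c=get_calibration("top");W=world(d,c);k=.64
Z=np.where((d>0.5)&(d<1.5),W[...,2],0)
for n,u,v,H in[("obl",427,216,.0605),("shaker",505,217,.074),("jar",587,222,.084),("sq",502,312,.066),("mortar",426,306,.055),("cup",581,297,.042)]:
    u*=k;v*=k;x0,y0=int(u)-22,int(v)-22
    z=Z[y0:y0+44,x0:x0+44];m=((z>H-.007)&(z<.1)).astype(np.uint8)
    cs=max(cv2.findContours(m,0,2)[0],key=cv2.contourArea)[:,0]+[x0,y0]
    M=cv2.moments(cs);
    print(n,"zmax %.4f"%z.max(),m.sum(),"centroid",(cast([[M["m10"]/M["m00"],M["m01"]/M["m00"]]],c,H)*1000).round(1),rect(cast(cs,c,H)))
go(.6,-.28,.24,0)
np.set_printoptions(suppress=True);print(get_calibration("wrist"))
E
```

```text
obl zmax 0.0706 240 centroid [[ 6.238e+02 -2.000e-01]] rect c=(623.7,-0.0) 64.7x33.3 long-axis 19.1 deg
shaker zmax 0.0834 119 centroid [[ 616.1 -149.2]] rect c=(616.3,-148.8) 34.6x32.2 long-axis 89.5 deg
jar zmax 0.0899 285 centroid [[ 606.  -299.8]] rect c=(605.7,-300.3) 53.0x52.1 long-axis -46.5 deg
sq zmax 0.0780 212 centroid [[ 438.6 -139.7]] rect c=(438.8,-139.4) 42.5x42.2 long-axis -64.3 deg
mortar zmax 0.0611 242 centroid [[450.1   3. ]] rect c=(450.8,3.3) 78.8x78.6 long-axis -0.2 deg
cup zmax 0.0479 100 centroid [[ 466.9 -289.7]] rect c=(467.1,-288.9) 61.4x60.6 long-axis 43.9 deg
travel [ 51.38 -20.71  -0.12] roll -75.9 yaw now -75.9 j7 -0.09 tilt [-0.    -0.001 -1.   ]
{'fovy': 59.88255766991112, 'cx': 258.3571381931423, 'cy': 193.82769518061963, 'R': array([[ 0.24291979, -0.97004618, -0.00061603],
       [-0.93422881, -0.23412126,  0.26907947],
       [-0.26116374, -0.06478922, -0.96311778]]), 't': array([-0.62427121, -0.03330772,  0.37733348])}
```

```bash
python3 -m creep '{"travel":[[5,-1.8,0.5],[10,-3.6,1],[15,-5.4,1.5],[20,-7.2,2],[25,-9,2]],"roll":[0,0,0,0,0]}' 1
python3 -m creep '{"travel":[[5,-1.8,0],[10,-3.6,0],[15,-5.4,0],[20,-7.2,0],[25,-9,0]],"roll":[0,0,0,0,0]}'
python3 - <<'E'
from h import *
go(.606,-.300,.18)
c=get_calibration("wrist");im,d=get_image("wrist");cv2.imwrite("pics/w1.png",im);go(.606,-.3,.1)
E
```

```text
time_s: 0.72
eef_pos: [0.3736, -0.4567, 0.2186]
orientation: [0.992, 0.123, -0.0, -0.0]
wrist_force: [0.3, 0.0, 0.5]
gripper_width: 0.0856
finger_force: 0.0
time_s: 1.35
eef_pos: [0.5943, -0.309, 0.2189]
orientation: [0.992, 0.122, -0.0, -0.0]
wrist_force: [0.6, -0.4, 0.2]
gripper_width: 0.0852
finger_force: 0.0
travel [ 1.35 -0.59  3.89] roll 0.0 yaw now -75.9 j7 -1.01 tilt [-0.001 -0.    -1.   ]
travel [ 0.6   0.06 11.83] roll 0.0 yaw now -75.5 j7 -1.01 tilt [ 0.003 -0.004 -1.   ]
```

View pics/w1.png

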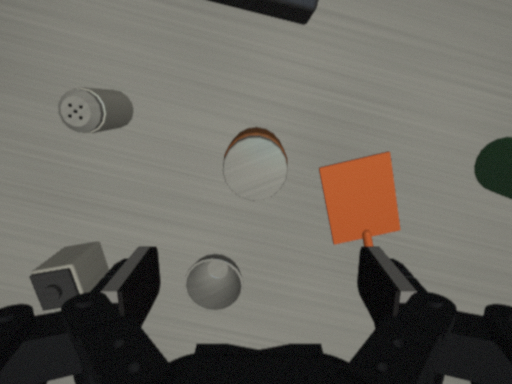

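The wrist view shows the jar's steel cap at (255,168), the shaker (85,110), the cup (214,282), the square tin (60,283) and the turner at (360,200).

```bash
cat >> h.py <<'E'
def meas(x,y,H,rad=.05,band=.008,cam="wrist"):
    """top-face outline near (x,y) at height H from depth"""
    c=get_calibration(cam);im,d=get_image(cam);W=world(d,c)
    m=((abs(W[...,2]-H)<band)&(np.hypot(W[...,0]-x,W[...,1]-y)<rad)&(d>.05)).astype(np.uint8)
    m=cv2.morphologyEx(m,cv2.MORPH_OPEN,np.ones((3,3),np.uint8))
    cs=max(cv2.findContours(m,0,2)[0],key=cv2.contourArea)[:,0]
    M=cv2.moments(cs);p=cast([[M["m10"]/M["m00"],M["m01"]/M["m00"]]],c,H)[0]
    print("centroid",(p*1000).round(1),rect(cast(cs,c,H)),"z %.4f"%np.median(W[m>0][:,2]));return im
E
python3 - <<'E'
from h import *
meas(.606,-.3,.084);go(.606,-.3,.034)
E
```

```text
centroid [ 609.5 -301.9] rect c=(608.7,-302.0) 52.2x52.0 long-axis 14.6 deg z 0.0826
travel [ 0.85 -0.03 18.42] roll 0.0 yaw now -75.4 j7 -1.01 tilt [ 0.002 -0.004 -1.   ]
```

```bash
python3 -m creep '{"travel":[[1,0.1,4],[1,0.1,9],[1,0.1,14],[1,0.1,17.5],[1,0.1,18.4]],"roll":[0,0,0,0,0]}'
python3 -m creep '{"travel":[[0,0,0],[0,0,0],[0,0,0],[0,0,0],[0,0,0]],"roll":[0,0,0,0,0]}' 0.2 40
python3 -m creep '{"travel":[[0,0,0],[0,0,-2],[0,0,-7],[0,0,-12],[0,0,-13]],"roll":[0,0,0,0,0]}'
python3 -m creep '{"travel":[[0,0,0]],"roll":[0]}'
python3 - <<'E'
from h import *
go(.6134,.1439,.2)
E
```

```text
time_s: 2.08
eef_pos: [0.6013, -0.308, 0.0324]
orientation: [0.992, 0.123, -0.002, -0.001]
wrist_force: [-0.2, 0.9, 0.9]
gripper_width: 0.0855
finger_force: 0.0
time_s: 2.7
eef_pos: [0.6044, -0.3087, 0.0375]
orientation: [0.992, 0.123, 0.001, 0.001]
wrist_force: [-0.5, 1.7, 6.3]
gripper_width: 0.0569
finger_force: 44.4
time_s: 3.32
eef_pos: [0.6048, -0.3094, 0.1707]
orientation: [0.992, 0.122, 0.003, 0.002]
wrist_force: [0.1, -0.5, -4.6]
gripper_width: 0.0572
finger_force: 45.0
time_s: 3.45
eef_pos: [0.603, -0.3087, 0.1656]
orientation: [0.992, 0.122, 0.0, 0.0]
wrist_force: [-0.1, -0.3, -4.9]
gripper_width: 0.057
finger_force: 45.0
travel [ 12.01 -43.65  -3.47] roll 0.0 yaw now -75.9 j7 -1.02 tilt [ 0.     0.001 -1.   ]
```

```bash
for i in 1 2 3 4 5 6; do python3 -m creep '{"travel":[[0,0,0]],"roll":[0]}' | grep eef; done
python3 - <<'E'
from h import *
for i in range(6):
    c=get_calibration("wrist");R=np.array(c["R"]);print((-R.T@np.array(c["t"])).round(4),robot.observe()["eef_pos"].round(4));get_image("wrist")
E
```

```text
eef_pos: [0.6021, -0.3082, 0.1631]
eef_pos: [0.6024, -0.3082, 0.1634]
eef_pos: [0.6029, -0.3084, 0.1643]
eef_pos: [0.6031, -0.3085, 0.1649]
eef_pos: [0.6032, -0.3085, 0.1652]
eef_pos: [0.6032, -0.3085, 0.1653]
[ 0.6703 -0.2914  0.2988] [ 0.6032 -0.3085  0.1653]
[ 0.6702 -0.2914  0.2988] [ 0.6032 -0.3085  0.1653]
[ 0.6702 -0.2914  0.2988] [ 0.6032 -0.3085  0.1654]
[ 0.6702 -0.2914  0.2988] [ 0.6033 -0.3085  0.1654]
[ 0.6702 -0.2914  0.2988] [ 0.6032 -0.3085  0.1654]
[ 0.6702 -0.2914  0.2988] [ 0.6032 -0.3085  0.1654]
```

```bash
python3 - <<'E'
from h import *
s=meas(.606,-.307,.214)
E
python3 -m creep '{"travel":[[1.2,-5.5,-1.5],[3,-11,-1.5],[4,-16.5,-1.5],[5.5,-22,-1.5],[7,-26,-1.5]],"roll":[0,0,0,0,0]}'
python3 -m creep '{"travel":[[1,-5,0],[2,-10,0],[3,-14,0],[4.5,-16.5,0],[5,-17.6,0]],"roll":[0,0,0,0,0]}'
python3 -m creep '{"travel":[[0,0,0],[0,0,0],[0,0,0],[0,0,0],[0,0,0]],"roll":[0,0,0,0,0]}'
python3 - <<'E'
from h import *
s=meas(.617,.144,.229,rad=.06);cv2.imwrite("pics/w2.png",s)
go(.6134,.1439,.0414)
E
```

```text
centroid [ 618.5 -304.4] rect c=(618.0,-304.6) 49.2x39.5 long-axis -76.0 deg z 0.2107
time_s: 5.18
eef_pos: [0.6077, -0.0363, 0.1808]
orientation: [0.992, 0.124, 0.0, -0.0]
wrist_force: [0.5, -0.6, -4.6]
gripper_width: 0.0572
finger_force: 45.1
time_s: 5.8
eef_pos: [0.6134, 0.1456, 0.1804]
orientation: [0.992, 0.124, 0.0, -0.0]
wrist_force: [0.5, -0.3, -5.4]
gripper_width: 0.0571
finger_force: 45.1
time_s: 6.42
eef_pos: [0.6136, 0.1432, 0.1804]
orientation: [0.992, 0.122, 0.0, 0.0]
wrist_force: [0.2, -0.6, -4.6]
gripper_width: 0.057
finger_force: 45.1
centroid [628.8 147.3] rect c=(628.3,147.2) 49.1x39.5 long-axis -76.0 deg z 0.2259
travel [-0.   -0.06 13.89] roll 0.0 yaw now -75.9 j7 -1.77 tilt [ 0.  0. -1.]
```

View pics/w2.png

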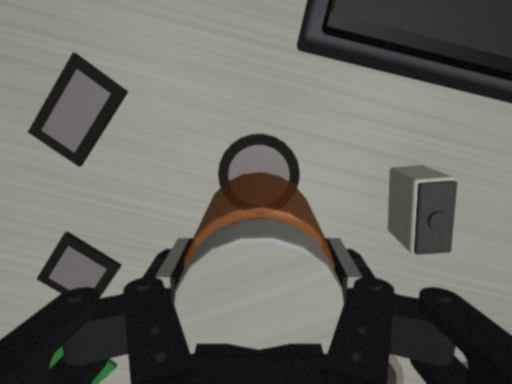

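The view shows the jar held upright in front of the large pad. The pad ring runs over columns 218–299 with its top at row 134. The jar's cap top edge is at about (260,240), with the cap side visible below it. I'll cross-check both offsets along tool x.

```bash
python3 - <<'E'
from h import *
c=get_calibration("wrist");s=robot.observe();R=Ro.from_quat(s["orientation"]).as_matrix()
rel=lambda uv,z:((np.c_[cast(uv,c,z),[z]*len(uv)]-s["eef_pos"])@R*1000).round(1)
print("pad",rel([[258.5,134],[218,170],[299,170]],.006))
im=cv2.imread("pics/w2.png");print(im[195:260:3,260].tolist())
print("cap",rel([[260,222],[260,231],[260,240]],.2265))
E
```

```text
pad [[ 39.9  -0.  174.3]
 [  6.5 -38.1 174.3]
 [  6.4  38.  174.4]]
[[27, 45, 70], [26, 42, 71], [28, 47, 72], [23, 42, 69], [33, 57, 95], [49, 81, 130], [40, 71, 118], [47, 78, 122], [64, 71, 77], [78, 84, 83], [79, 84, 85], [78, 83, 84], [79, 83, 84], [79, 84, 85], [106, 110, 111], [164, 165, 160], [148, 155, 156], [143, 153, 154], [146, 154, 156], [147, 156, 158], [146, 155, 155], [143, 153, 154]]
cap [[ 36.7   0.2 -46.2]
 [ 34.    0.2 -46.2]
 [ 31.3   0.2 -46.2]]
```

```bash
python3 -m creep '{"travel":[[-0.4,0,4],[-0.4,0,8],[-0.4,0,11.5],[-0.4,0,13.3],[-0.4,0,13.8]],"roll":[0,0,0,0,0]}'
python3 -m creep '{"travel":[[0,0,0],[0,0,0],[0,0,0],[0,0,0],[0,0,0]],"roll":[0,0,0,0,0]}'
python3 -m creep '{"travel":[[0,0,0.1],[0,0,0.1],[0,0,0.1],[0,0,0.1],[0,0,0.1]],"roll":[0,0,0,0,0]}' 1
python3 -m creep '{"travel":[[0,0,-4],[0,0,-9],[0,0,-14],[0,0,-17],[0,0,-17]],"roll":[0,0,0,0,0]}'
python3 -m creep '{"travel":[[0,0,0],[0,0,0],[0,0,0],[0,0,0],[0,0,0]],"roll":[0,0,0,0,0]}'
python3 - <<'E'
from h import *
meas(.6134,.144,.09)
go(.6238,0,.2,19.1-90)
E
```

```text
time_s: 7.1
eef_pos: [0.6095, 0.1427, 0.0433]
orientation: [0.992, 0.123, -0.0, 0.0]
wrist_force: [-18.7, -6.3, 33.8]
gripper_width: 0.0566
finger_force: 48.8
time_s: 7.72
eef_pos: [0.6106, 0.1429, 0.0433]
orientation: [0.992, 0.123, 0.001, -0.0]
wrist_force: [1.2, 0.1, 6.3]
gripper_width: 0.057
finger_force: 46.4
time_s: 8.35
eef_pos: [0.6096, 0.1426, 0.0412]
orientation: [0.992, 0.123, -0.0, 0.0]
wrist_force: [0.7, 1.0, -0.1]
gripper_width: 0.0853
finger_force: 0.0
time_s: 8.98
eef_pos: [0.6108, 0.1431, 0.2142]
orientation: [0.992, 0.123, 0.002, -0.0]
wrist_force: [0.8, 0.8, -0.9]
gripper_width: 0.0855
finger_force: 0.0
time_s: 9.6
eef_pos: [0.6096, 0.1426, 0.2111]
orientation: [0.992, 0.123, -0.0, 0.0]
wrist_force: [0.1, -0.5, 0.2]
gripper_width: 0.0856
finger_force: 0.0
centroid [617.5 144.5] rect c=(616.8,144.5) 52.7x52.5 long-axis -75.9 deg z 0.0887
travel [-2.09 14.18  1.12] roll -5.0 yaw now -75.9 j7 -1.76 tilt [-0. -0. -1.]
```

```bash
python3 -m creep '{"travel":[[-0.5,4,0],[-1,8,0],[-1.5,12,0],[-2.1,14,0],[-2.1,14.2,0]],"roll":[0,-2,-4,-5,-5]}'
python3 -m creep '{"travel":[[0,0,0],[0,0,0],[0,0,0],[0,0,0],[0,0,0]],"roll":[0,0,0,0,0]}'
python3 - <<'E'
from h import *
im=meas(.6238,0,.0605,rad=.045,band=.006);cv2.imwrite("pics/w3.png",im)
go(.6238,0,.025,19.1-90)
E
```

```text
time_s: 10.28
eef_pos: [0.6239, -0.0022, 0.2113]
orientation: [0.986, 0.164, -0.0, 0.0]
wrist_force: [0.4, 0.4, 0.7]
gripper_width: 0.0854
finger_force: 0.0
time_s: 10.9
eef_pos: [0.6238, -0.0001, 0.2113]
orientation: [0.986, 0.166, -0.0, 0.0]
wrist_force: [-0.1, -0.5, 0.5]
gripper_width: 0.0855
finger_force: 0.0
centroid [628.   -1.2] rect c=(626.9,-1.4) 61.3x29.7 long-axis 18.1 deg z 0.0597
travel [ 0.   -0.02 18.63] roll -0.0 yaw now -70.9 j7 -1.43 tilt [-0.  0. -1.]
```

View pics/w3.png

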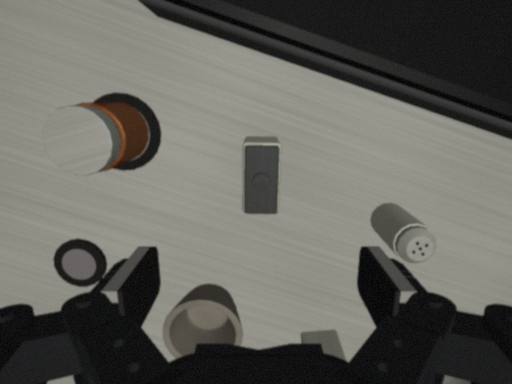

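The oblong tin is centred between the fingers at (261,178) and aligned. The jar stands on its pad at (105,135).

```bash
python3 -m creep '{"travel":[[0.2,0,4],[0.2,0,9],[0.2,0,14],[0.2,0,17.7],[0.2,0,18.6]],"roll":[0,0,0,0,0]}'
python3 -m creep '{"travel":[[0,0,0],[0,0,0],[0,0,0],[0,0,0],[0,0,0]],"roll":[0,0,0,0,0]}'
python3 -m creep '{"travel":[[0,0,0],[0,0,0],[0,0,0],[0,0,0],[0,0,0]],"roll":[0,0,0,0,0]}' 0 40
python3 -m creep '{"travel":[[0,0,0],[0,0,-2],[0,0,-7],[0,0,-12],[0,0,-14]],"roll":[0,0,0,0,0]}'
python3 -m creep '{"travel":[[0,0,0],[0,0,0],[0,0,0],[0,0,0],[0,0,0]],"roll":[0,-5,-14,-23,-33]}'
python3 -m creep '{"travel":[[0,0,0],[0,0,0],[0,0,0],[0,0,0],[0,0,0]],"roll":[-10,-20,-30,-40,-50]}'
python3 -m creep '{"travel":[[0,0,0],[0,0,0],[0,0,0],[0,0,0],[0,0,0]],"roll":[-10,-20,-30,-40,-50]}'
python3 -m creep '{"travel":[[0,0,0],[0,0,0],[0,0,0],[0,0,0],[0,0,0]],"roll":[-4,-4.7,-4.7,-4.7,-4.7]}'
python3 - <<'E'
from h import *
go(.6293,.3175,.17,66.8)
E
```

```text
time_s: 11.58
eef_pos: [0.6241, 0.0003, 0.0229]
orientation: [0.986, 0.166, -0.002, -0.0]
wrist_force: [0.7, -0.2, 0.5]
gripper_width: 0.0856
finger_force: 0.0
time_s: 12.2
eef_pos: [0.6259, 0.0004, 0.0256]
orientation: [0.986, 0.166, 0.0, 0.0]
wrist_force: [0.2, -0.3, -0.1]
gripper_width: 0.0854
finger_force: 0.0
time_s: 12.82
eef_pos: [0.6259, 0.0003, 0.0254]
orientation: [0.986, 0.166, 0.0, 0.0]
wrist_force: [1.0, 0.1, 1.8]
gripper_width: 0.0336
finger_force: 41.1
time_s: 13.45
eef_pos: [0.6268, 0.0008, 0.1694]
orientation: [0.986, 0.166, 0.002, 0.0]
wrist_force: [-0.3, 1.7, -2.3]
gripper_width: 0.0336
finger_force: 40.7
time_s: 14.08
eef_pos: [0.6244, 0.0004, 0.1625]
orientation: [0.897, 0.442, -0.002, -0.001]
wrist_force: [-0.0, -0.2, -3.4]
gripper_width: 0.0334
finger_force: 40.5
time_s: 14.7
eef_pos: [0.6244, 0.0003, 0.1625]
orientation: [0.626, 0.78, -0.001, -0.002]
wrist_force: [-0.0, -0.4, -2.2]
gripper_width: 0.0337
finger_force: 40.5
time_s: 15.32
eef_pos: [0.6245, 0.0004, 0.1626]
orientation: [0.238, 0.971, -0.0, -0.002]
wrist_force: [-0.6, -0.2, -2.6]
gripper_width: 0.0335
finger_force: 40.5
time_s: 15.95
eef_pos: [0.6257, 0.0005, 0.1652]
orientation: [0.201, 0.98, -0.0, 0.0]
wrist_force: [0.2, 0.2, -2.9]
gripper_width: 0.034
finger_force: 40.5
travel [12.18 29.27 -0.48] roll -0.0 yaw now 66.8 j7 0.81 tilt [-0. -0. -1.]
```

```bash
python3 -m creep '{"travel":[[2,5,0],[4,10,0],[6.5,15.5,0],[8.5,20.5,0],[10.5,25,0]],"roll":[0,0,0,0,0]}'
python3 -m creep '{"travel":[[1,3,0],[1.6,4.2,0],[1.7,4.3,0],[1.7,4.3,0],[1.7,4.3,0]],"roll":[0,0,0,0,0]}'
python3 -m creep '{"travel":[[0,0,0],[0,0,0],[0,0,0],[0,0,0]],"roll":[0,0,0,0]}'
python3 - <<'E'
from h import *
im=meas(.6293,.3175,.201,rad=.06);cv2.imwrite("pics/w4.png",im)
go(.6293,.3175,.032,66.8)
E
```

```text
time_s: 16.58
eef_pos: [0.6276, 0.2736, 0.1653]
orientation: [0.201, 0.98, 0.0, 0.0]
wrist_force: [1.3, -0.1, -3.3]
gripper_width: 0.0335
finger_force: 40.8
time_s: 17.2
eef_pos: [0.6298, 0.316, 0.1654]
orientation: [0.202, 0.979, -0.0, 0.0]
wrist_force: [0.0, 0.1, -2.0]
gripper_width: 0.0338
finger_force: 41.0
time_s: 17.7
eef_pos: [0.6291, 0.3178, 0.1653]
orientation: [0.201, 0.98, -0.0, 0.0]
wrist_force: [-0.2, -0.4, -2.8]
gripper_width: 0.0335
finger_force: 41.0
centroid [620.1 322.5] rect c=(621.7,321.8) 48.2x29.5 long-axis -23.3 deg z 0.1997
travel [-0.03 -0.02 13.32] roll -0.0 yaw now 66.8 j7 0.34 tilt [-0. -0. -1.]
```

View pics/w4.png

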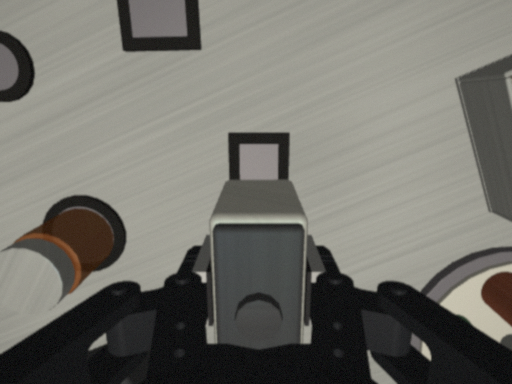

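The view shows the oblong tin held in line with its pad. The pad's far edge is at row 132 over columns 229–289, and the tin's body far edge is near row 220 over columns 208–308.

```bash
python3 - <<'E'
from h import *
c=get_calibration("wrist");s=robot.observe();R=Ro.from_quat(s["orientation"]).as_matrix()
rel=lambda uv,z:((np.c_[cast(uv,c,z),[z]*len(uv)]-s["eef_pos"])@R*1000).round(1)
print("pad",rel([[259,132],[229,150],[289,150]],.006))
im=cv2.imread("pics/w4.png");print(im[205:235,255].max(1).tolist());print(im[215,200:320].max(1).tolist())
print("tin",rel([[260,217],[260,220],[260,224]],.195))
E
```

```text
pad [[ 41.2   1.3 159.2]
 [ 25.6 -25.1 159.2]
 [ 25.6  27.7 159.2]]
[88, 88, 89, 86, 87, 88, 88, 94, 103, 116, 124, 138, 150, 160, 174, 186, 189, 169, 117, 59, 39, 42, 49, 52, 63, 64, 70, 76, 80, 80]
[163, 162, 161, 163, 162, 163, 161, 161, 165, 161, 154, 131, 114, 113, 117, 121, 127, 127, 131, 131, 131, 132, 130, 130, 129, 131, 130, 130, 126, 128, 128, 127, 127, 128, 127, 128, 128, 129, 128, 127, 128, 127, 127, 129, 128, 130, 132, 128, 127, 128, 126, 129, 127, 128, 129, 124, 129, 128, 131, 131, 127, 129, 128, 128, 128, 129, 128, 128, 132, 129, 131, 133, 132, 130, 130, 131, 129, 130, 129, 129, 132, 129, 128, 130, 130, 129, 128, 129, 129, 128, 128, 128, 131, 130, 130, 130, 129, 129, 129, 128, 126, 122, 119, 114, 112, 127, 150, 160, 161, 161, 159, 161, 162, 163, 162, 162, 165, 163, 163, 163]
tin [[ 30.6   1.4 -29.8]
 [ 29.6   1.4 -29.8]
 [ 28.2   1.4 -29.8]]
```

```bash
python3 -m creep '{"travel":[[0,0,4],[0,0,8],[0,0,11.5],[0,0,12.9],[0,0,13.3]],"roll":[0,0,0,0,0]}'
python3 -m creep '{"travel":[[0,0,0],[0,0,0],[0,0,0],[0,0,0.1],[0,0,0.1]],"roll":[0,0,0,0,0]}'
python3 -m creep '{"travel":[[0,0,0],[0,0,0],[0,0,0],[0,0,0],[0,0,0]],"roll":[0,0,0,0,0]}' 1
python3 -m creep '{"travel":[[0,0,-4],[0,0,-9],[0,0,-14],[0,0,-17],[0,0,-17]],"roll":[0,0,0,0,0]}'
python3 -m creep '{"travel":[[0,0,0],[0,0,0],[0,0,0],[0,0,0],[0,0,0]],"roll":[0,0,0,0,0]}'
python3 - <<'E'
from h import *
meas(.6293,.3175,.067,rad=.05)
go(.4388,-.1394,.21,25.7)
E
```

```text
time_s: 18.38
eef_pos: [0.6291, 0.3179, 0.0322]
orientation: [0.201, 0.98, -0.0, -0.0]
wrist_force: [0.8, 0.2, -2.0]
gripper_width: 0.0336
finger_force: 40.8
time_s: 19.0
eef_pos: [0.6293, 0.3179, 0.0315]
orientation: [0.201, 0.98, 0.0, 0.0]
wrist_force: [0.4, 0.0, -2.4]
gripper_width: 0.0335
finger_force: 41.1
time_s: 19.62
eef_pos: [0.6291, 0.3178, 0.0313]
orientation: [0.201, 0.98, -0.0, 0.0]
wrist_force: [-0.3, -0.8, 1.2]
gripper_width: 0.0855
finger_force: 0.0
time_s: 20.25
eef_pos: [0.6299, 0.3187, 0.2044]
orientation: [0.201, 0.98, 0.001, 0.002]
wrist_force: [-0.7, 0.3, 0.1]
gripper_width: 0.0855
finger_force: 0.0
time_s: 20.88
eef_pos: [0.6291, 0.3178, 0.2011]
orientation: [0.201, 0.98, -0.0, -0.0]
wrist_force: [-0.5, -0.1, 0.7]
gripper_width: 0.0852
finger_force: 0.0
centroid [629.1 318.7] rect c=(629.7,318.4) 62.3x31.0 long-axis -23.2 deg z 0.0658
travel [ -0.54 -49.52  -0.87] roll 41.1 yaw now 66.8 j7 0.35 tilt [ 0. -0. -1.]
```

Oblong tin placed to within about 1 mm of the pad centre. Now the square tin.

```bash
python3 -m creep '{"travel":[[0,-5,0],[0,-11,0],[-0.3,-17,0],[-0.3,-22,0],[-0.3,-27,0]],"roll":[0,0,0,0,0]}'
python3 -m creep '{"travel":[[0,-5,0],[0,-11,0],[0,-17,0],[-0.2,-21.5,0],[-0.2,-22.5,0]],"roll":[0,0,0,0,0]}'
python3 -m creep '{"travel":[[0,0,0],[0,0,0],[0,0,0],[0,0,0],[0,0,0]],"roll":[9,18,28,37,41.1]}'
python3 -m creep '{"travel":[[0,0,0],[0,0,0],[0,0,0],[0,0,0],[0,0,0]],"roll":[0,0,0,0,0]}'
python3 - <<'E'
from h import *
im=meas(.4388,-.1394,.066,rad=.045,band=.006);cv2.imwrite("pics/w5.png",im)
go(.4388,-.1394,.028,25.7);print(robot.observe()["joint_pos"].round(2))
E
```

```text
time_s: 21.55
eef_pos: [0.5247, 0.0668, 0.2013]
orientation: [0.201, 0.979, -0.0, 0.0]
wrist_force: [0.6, -0.0, 0.8]
gripper_width: 0.085
finger_force: 0.0
time_s: 22.18
eef_pos: [0.4373, -0.1422, 0.2014]
orientation: [0.204, 0.979, -0.001, 0.0]
wrist_force: [0.1, 0.3, -0.2]
gripper_width: 0.0857
finger_force: 0.0
time_s: 22.8
eef_pos: [0.439, -0.138, 0.2014]
orientation: [0.533, 0.846, 0.0, 0.0]
wrist_force: [0.1, -0.4, 0.0]
gripper_width: 0.0853
finger_force: 0.0
time_s: 23.42
eef_pos: [0.4386, -0.1391, 0.2013]
orientation: [0.532, 0.847, -0.0, 0.0]
wrist_force: [-0.9, 0.4, -0.5]
gripper_width: 0.0856
finger_force: 0.0
centroid [ 439.2 -140.4] rect c=(439.6,-140.9) 39.9x38.9 long-axis -65.6 deg z 0.0648
travel [-3.000e-02  1.000e-02  1.733e+01] roll -0.0 yaw now 25.7 j7 0.64 tilt [-0.  0. -1.]
[ 1.07  0.05 -0.87  1.89  0.04  1.22  0.64]
```

View pics/w5.png

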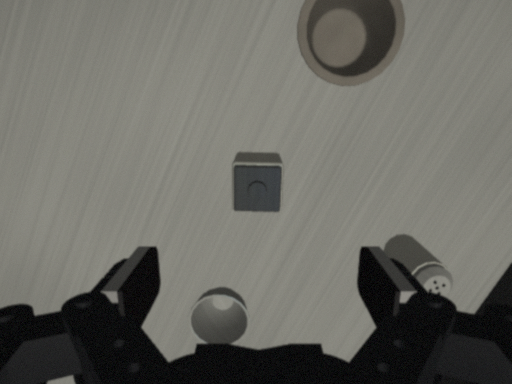

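The square tin is centred and square to the jaws at (258,185). The mortar, cup and shaker are clear of the fingers.

```bash
python3 -m creep '{"travel":[[0,0.1,4],[0,0.1,9],[0,0.1,13.5],[0,0.1,16.8],[0,0.1,17.3]],"roll":[0,0,0,0,0]}'
python3 -m creep '{"travel":[[0,0,0],[0,0,0],[0,0,0],[0,0,0],[0,0,0]],"roll":[0,0,0,0,0]}'
python3 -m creep '{"travel":[[0,0,0],[0,0,0],[0,0,0],[0,0,0],[0,0,0]],"roll":[0,0,0,0,0]}' 0.1 40
python3 -m creep '{"travel":[[0,0,0],[0,0,-2],[0,0,-7],[0,0,-12],[0,0,-14]],"roll":[0,0,0,0,0]}'
python3 -m creep '{"travel":[[0,0,0],[0,0,0],[0,0,0],[0,0,0],[0,0,0]],"roll":[-8,-17,-27,-37,-42.4]}'
python3 -m creep '{"travel":[[0,0,0],[0,0,0],[0,0,0],[0,0,0],[0,0,0]],"roll":[0,0,0,0,0]}'
python3 - <<'E'
from h import *
go(.468,.2997,.168,68.1)
E
```

```text
time_s: 24.1
eef_pos: [0.4382, -0.138, 0.0267]
orientation: [0.532, 0.847, 0.0, -0.002]
wrist_force: [-0.0, 0.1, 0.3]
gripper_width: 0.0855
finger_force: 0.0
time_s: 24.72
eef_pos: [0.4395, -0.1388, 0.0285]
orientation: [0.532, 0.847, -0.0, 0.0]
wrist_force: [-0.3, -0.2, 0.4]
gripper_width: 0.0853
finger_force: 0.0
time_s: 25.35
eef_pos: [0.4396, -0.1387, 0.0284]
orientation: [0.532, 0.847, -0.0, 0.0]
wrist_force: [-0.5, 0.0, 3.1]
gripper_width: 0.0434
finger_force: 41.4
time_s: 25.98
eef_pos: [0.4403, -0.1387, 0.1706]
orientation: [0.532, 0.847, -0.0, 0.002]
wrist_force: [0.3, -0.2, -2.5]
gripper_width: 0.0438
finger_force: 41.7
time_s: 26.6
eef_pos: [0.4391, -0.1385, 0.1678]
orientation: [0.188, 0.982, 0.0, -0.0]
wrist_force: [-0.3, 0.3, -2.7]
gripper_width: 0.0436
finger_force: 41.6
time_s: 27.22
eef_pos: [0.4395, -0.1387, 0.1683]
orientation: [0.19, 0.982, -0.0, 0.0]
wrist_force: [-0.6, -0.3, -2.1]
gripper_width: 0.0439
finger_force: 41.6
travel [1.373e+01 4.173e+01 3.000e-02] roll -0.0 yaw now 68.1 j7 1.33 tilt [-0. -0. -1.]
```

```bash
python3 -m creep '{"travel":[[1.5,4.5,0],[3.3,10,0],[5,15,0],[6.7,20,0],[8.3,25,0]],"roll":[0,0,0,0,0]}'
python3 -m creep '{"travel":[[1.6,5,0],[3.3,10,0],[4.8,14.5,0],[5.4,16.5,0],[5.4,16.7,0]],"roll":[0,0,0,0,0]}'
python3 -m creep '{"travel":[[0,0,0],[0,0,0],[0,0,0],[0,0,0],[0,0,0]],"roll":[0,0,0,0,0]}'
python3 - <<'E'
from h import *
im,d=get_image("wrist");cv2.imwrite("pics/w6.png",im)
go(.468,.2997,.0345,68.1)
E
```

```text
time_s: 27.85
eef_pos: [0.4559, 0.1256, 0.1686]
orientation: [0.191, 0.982, -0.0, 0.001]
wrist_force: [0.5, -0.7, -2.4]
gripper_width: 0.0435
finger_force: 41.6
time_s: 28.48
eef_pos: [0.4673, 0.301, 0.1681]
orientation: [0.189, 0.982, 0.0, -0.001]
wrist_force: [-0.2, 0.4, -1.8]
gripper_width: 0.0438
finger_force: 41.7
time_s: 29.1
eef_pos: [0.4681, 0.2991, 0.1683]
orientation: [0.19, 0.982, -0.0, 0.0]
wrist_force: [-0.6, 0.3, -2.1]
gripper_width: 0.0438
finger_force: 41.7
travel [ 0.03  0.05 13.38] roll -0.0 yaw now 68.1 j7 0.23 tilt [-0. -0. -1.]
```

View pics/w6.png

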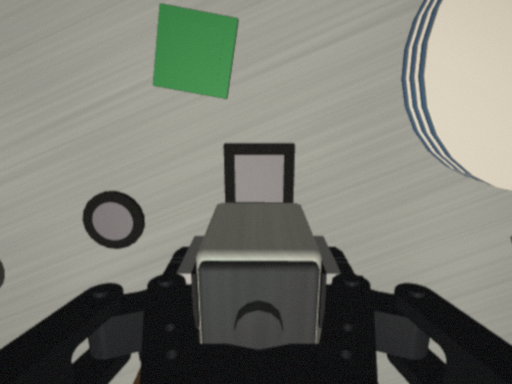

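The tin hangs square over the dark square pad (far edge at row 143, columns 224–295). The green decoy at (196,50) is avoided.

```bash
python3 -m creep '{"travel":[[0,0.1,4],[0,0.1,8],[0,0.1,11.5],[0,0.1,13],[0,0.1,13.35]],"roll":[0,0,0,0,0]}'
python3 -m creep '{"travel":[[0,0,0],[0,0,0],[0,0,0],[0,0,0.1],[0,0,0.1]],"roll":[0,0,0,0,0]}'
python3 -m creep '{"travel":[[0,0,0],[0,0,0],[0,0,0],[0,0,0],[0,0,0]],"roll":[0,0,0,0,0]}' 1
python3 -m creep '{"travel":[[0,0,-4],[0,0,-9],[0,0,-14],[0,0,-17],[0,0,-17]],"roll":[0,0,0,0,0]}'
python3 -m creep '{"travel":[[0,0,0],[0,0,0],[0,0,0],[0,0,0],[0,0,0]],"roll":[0,0,0,0,0]}'
python3 - <<'E'
from h import *
meas(.468,.2997,.072,rad=.045)
go(.6162,-.149,.205,68.1)
E
```

```text
time_s: 29.78
eef_pos: [0.4683, 0.3003, 0.0346]
orientation: [0.19, 0.982, -0.0, -0.0]
wrist_force: [-0.9, -0.8, -1.0]
gripper_width: 0.0433
finger_force: 41.7
time_s: 30.4
eef_pos: [0.4687, 0.3004, 0.0344]
orientation: [0.19, 0.982, 0.0, 0.0]
wrist_force: [-0.8, -0.7, 5.0]
gripper_width: 0.0437
finger_force: 42.4
time_s: 31.02
eef_pos: [0.4684, 0.3003, 0.0337]
orientation: [0.19, 0.982, -0.0, -0.0]
wrist_force: [0.6, 0.1, -0.9]
gripper_width: 0.0856
finger_force: 0.0
time_s: 31.65
eef_pos: [0.4692, 0.3011, 0.206]
orientation: [0.19, 0.982, 0.001, 0.002]
wrist_force: [-0.5, 0.5, -0.4]
gripper_width: 0.0853
finger_force: 0.0
time_s: 32.28
eef_pos: [0.4683, 0.3003, 0.2037]
orientation: [0.19, 0.982, -0.0, -0.0]
wrist_force: [0.4, -0.3, 0.1]
gripper_width: 0.0852
finger_force: 0.0
centroid [470.7 300.3] rect c=(470.6,300.3) 40.8x40.6 long-axis -21.9 deg z 0.0708
travel [-30.48 -36.16  -0.12] roll -0.0 yaw now 68.1 j7 0.26 tilt [ 0. -0. -1.]
```

```bash
python3 -m creep '{"travel":[[-3.5,-4,0],[-7,-8.3,0],[-10.5,-12.5,0],[-14,-16.6,0],[-17.5,-21,0]],"roll":[0,0,0,0,0]}'
python3 -m creep '{"travel":[[-4,-4.5,0],[-8,-9,0],[-11,-13,0],[-13,-15.2,0],[-13,-15.2,0]],"roll":[0,0,0,0,0]}'
python3 -m creep '{"travel":[[0,0,0],[0,0,0],[0,0,0],[0,0,0],[0,0,0]],"roll":[0,0,0,0,0]}'
python3 - <<'E'
from h import *
im=meas(.6162,-.149,.072,rad=.04);cv2.imwrite("pics/w7.png",im)
go(.6162,-.149,.03,68.1)
E
```

```text
time_s: 32.95
eef_pos: [0.5528, 0.0384, 0.204]
orientation: [0.19, 0.982, -0.0, 0.0]
wrist_force: [0.2, 0.5, 0.5]
gripper_width: 0.0853
finger_force: 0.0
time_s: 33.58
eef_pos: [0.6164, -0.1524, 0.2031]
orientation: [0.192, 0.981, -0.0, -0.0]
wrist_force: [-0.5, 0.1, -0.7]
gripper_width: 0.0855
finger_force: 0.0
time_s: 34.2
eef_pos: [0.6162, -0.1493, 0.2039]
orientation: [0.19, 0.982, -0.0, 0.0]
wrist_force: [-1.1, 0.3, 0.9]
gripper_width: 0.0853
finger_force: 0.0
centroid [ 616.2 -150.5] rect c=(616.1,-150.6) 35.6x34.5 long-axis -21.9 deg z 0.0757
travel [1.000e-02 3.000e-02 1.738e+01] roll -0.0 yaw now 68.1 j7 1.06 tilt [-0. -0. -1.]
```

View pics/w7.png

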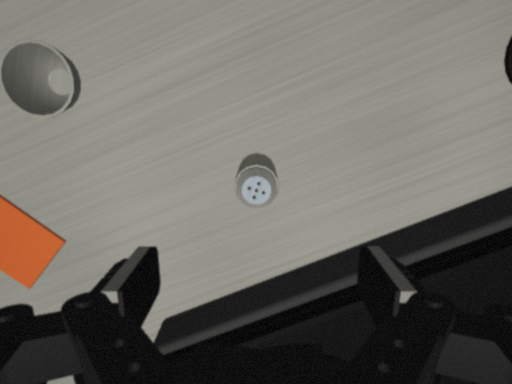

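The shaker is centred at (256,185) between open fingers, well clear of the cup, turner and griddle edge.

```bash
python3 -m creep '{"travel":[[0,-0.1,4],[0,-0.1,9],[0,-0.1,13.5],[0,-0.1,16.8],[0,-0.1,17.4]],"roll":[0,0,0,0,0]}'
python3 -m creep '{"travel":[[0,0,0],[0,0,0],[0,0,0],[0,0,0],[0,0,0]],"roll":[0,0,0,0,0]}'
python3 -m creep '{"travel":[[0,0,0],[0,0,0],[0,0,0],[0,0,0],[0,0,0]],"roll":[0,0,0,0,0]}' 0.1 40
python3 -m creep '{"travel":[[0,0,0],[0,0,-2],[0,0,-7],[0,0,-12],[0,0,-14]],"roll":[0,0,0,0,0]}'
python3 -m creep '{"travel":[[0,0,0],[0,0,0],[0,0,0],[0,0,0],[0,0,0]],"roll":[0,0,0,0,0]}'
python3 - <<'E'
from h import *
go(.4534,.1557,.17,68.1)
E
```

```text
time_s: 34.88
eef_pos: [0.6145, -0.1502, 0.0277]
orientation: [0.19, 0.982, 0.0, -0.002]
wrist_force: [-0.4, 0.0, -0.4]
gripper_width: 0.0855
finger_force: 0.0
time_s: 35.5
eef_pos: [0.6159, -0.1504, 0.0301]
orientation: [0.19, 0.982, -0.0, 0.0]
wrist_force: [0.1, -0.0, 0.3]
gripper_width: 0.0851
finger_force: 0.0
time_s: 36.12
eef_pos: [0.616, -0.1504, 0.0299]
orientation: [0.19, 0.982, -0.0, 0.0]
wrist_force: [-0.2, -0.7, 1.6]
gripper_width: 0.037
finger_force: 40.1
time_s: 36.75
eef_pos: [0.6169, -0.1501, 0.1739]
orientation: [0.19, 0.982, -0.0, 0.002]
wrist_force: [-0.6, 0.2, -1.8]
gripper_width: 0.0373
finger_force: 40.5
time_s: 37.38
eef_pos: [0.6157, -0.1502, 0.1694]
orientation: [0.19, 0.982, 0.0, -0.0]
wrist_force: [0.3, 0.2, -2.1]
gripper_width: 0.0374
finger_force: 40.5
travel [26.48 22.33 -0.05] roll -0.0 yaw now 68.1 j7 1.04 tilt [ 0.001  0.    -1.   ]
```

```bash
python3 -m creep '{"travel":[[4.2,3.5,0],[8.5,7.2,0],[12.7,10.7,0],[17,14.3,0],[21,17.7,0]],"roll":[0,0,0,0,0]}'
python3 -m creep '{"travel":[[3.5,3,0],[5.3,4.5,0],[5.5,4.6,0],[5.5,4.6,0],[5.5,4.6,0]],"roll":[0,0,0,0,0]}'
python3 -m creep '{"travel":[[0,0,0],[0,0,0],[0,0,0],[0,0,0],[0,0,0]],"roll":[0,0,0,0,0]}'
python3 - <<'E'
from h import *
im,d=get_image("wrist");cv2.imwrite("pics/w8.png",im)
go(.4534,.1557,.0362,68.1)
E
```

```text
time_s: 38.0
eef_pos: [0.486, 0.0939, 0.1699]
orientation: [0.19, 0.982, -0.0, 0.0]
wrist_force: [0.4, 0.4, -1.0]
gripper_width: 0.0375
finger_force: 40.6
time_s: 38.62
eef_pos: [0.4538, 0.1543, 0.1697]
orientation: [0.191, 0.982, -0.0, -0.0]
wrist_force: [-0.5, -0.0, -2.3]
gripper_width: 0.0371
finger_force: 40.6
time_s: 39.25
eef_pos: [0.4532, 0.1554, 0.1698]
orientation: [0.19, 0.982, -0.0, 0.0]
wrist_force: [0.1, 0.7, -2.3]
gripper_width: 0.037
finger_force: 40.6
travel [-1.000e-02  3.000e-02  1.336e+01] roll -0.0 yaw now 68.1 j7 0.58 tilt [-0. -0. -1.]
```

View pics/w8.png

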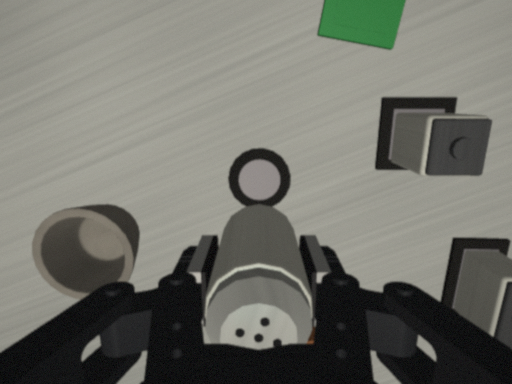

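The shaker hangs upright over the small round pad at (259,179). The square tin is on its pad at (420,135).

```bash
python3 -m creep '{"travel":[[0,0,4],[0,0,8],[0,0,11.5],[0,0,13],[0,0,13.3]],"roll":[0,0,0,0,0]}'
python3 -m creep '{"travel":[[0,0,0],[0,0,0],[0,0,0],[0,0,0.1],[0,0,0.1]],"roll":[0,0,0,0,0]}'
python3 -m creep '{"travel":[[0,0,0],[0,0,0],[0,0,0],[0,0,0],[0,0,0]],"roll":[0,0,0,0,0]}' 1
python3 -m creep '{"travel":[[0,0,-4],[0,0,-9],[0,0,-14],[0,0,-17],[0,0,-17]],"roll":[0,0,0,0,0]}'
python3 -m creep '{"travel":[[0,-5,0],[0,-10,0],[0,-15,0],[0,-20,0],[0,-25,0]],"roll":[0,0,0,0,0]}'
python3 -m creep '{"travel":[[0,-5,0],[0,-10,0],[0,-10,0],[0,-10,0],[0,-10,0]],"roll":[0,0,0,0,0]}'
python3 - <<'E'
from h import *
for n,x,y,H in[("jar",.6134,.1439,.09),("shaker",.4534,.1557,.08),("sq",.468,.2997,.072),("obl",.6293,.3175,.0665)]:
    print(n);im=meas(x,y,H,cam="top")
cv2.imwrite("pics/t2.png",cv2.resize(im,(800,600)))
E
```

```text
time_s: 39.92
eef_pos: [0.4531, 0.1557, 0.0367]
orientation: [0.19, 0.982, 0.0, -0.0]
wrist_force: [0.3, -0.2, -0.5]
gripper_width: 0.0371
finger_force: 40.6
time_s: 40.55
eef_pos: [0.4534, 0.1554, 0.0359]
orientation: [0.19, 0.982, -0.0, 0.0]
wrist_force: [0.7, -0.1, -1.3]
gripper_width: 0.0374
finger_force: 40.6
time_s: 41.18
eef_pos: [0.4532, 0.1554, 0.0358]
orientation: [0.19, 0.982, -0.0, 0.0]
wrist_force: [0.3, -0.1, 0.0]
gripper_width: 0.0852
finger_force: 0.0
time_s: 41.8
eef_pos: [0.4543, 0.1558, 0.2077]
orientation: [0.19, 0.982, 0.0, 0.002]
wrist_force: [-0.3, 0.1, -0.1]
gripper_width: 0.0856
finger_force: 0.0
time_s: 42.42
eef_pos: [0.3585, -0.0782, 0.2052]
orientation: [0.191, 0.982, -0.0, -0.0]
wrist_force: [1.0, -1.1, 0.3]
gripper_width: 0.0856
finger_force: 0.0
time_s: 43.05
eef_pos: [0.3229, -0.1684, 0.2055]
orientation: [0.189, 0.982, -0.0, -0.0]
wrist_force: [0.5, 0.7, 0.9]
gripper_width: 0.0855
finger_force: 0.0
jar
centroid [613.7 145.3] rect c=(613.9,144.5) 52.3x51.7 long-axis 0.1 deg z 0.0899
shaker
centroid [455.1 155.4] rect c=(455.4,155.0) 31.6x31.5 long-axis 0.1 deg z 0.0823
sq
centroid [471.9 299.5] rect c=(470.8,299.5) 43.2x42.5 long-axis 64.0 deg z 0.0723
obl
centroid [629.4 317.9] rect c=(629.4,317.6) 63.4x34.4 long-axis -19.8 deg z 0.0671
```

View pics/t2.png

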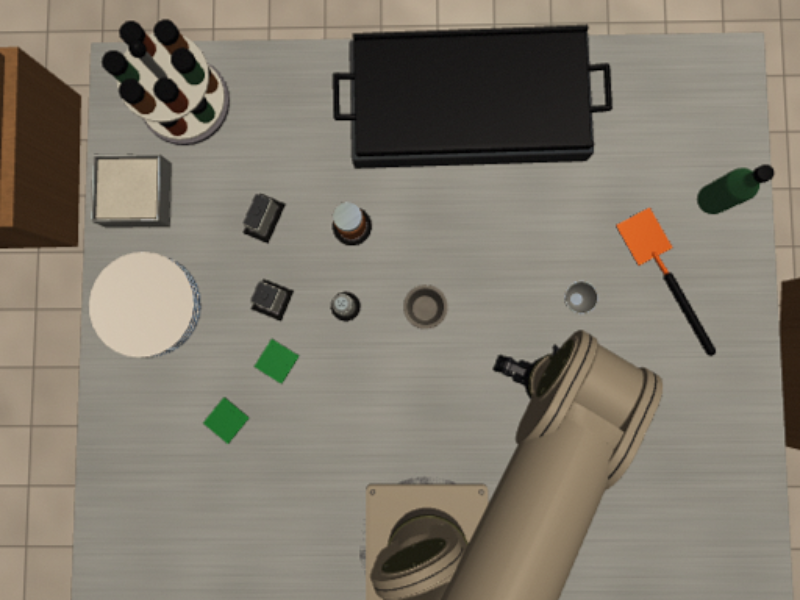

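All four containers stand on their pads within about 4 mm: jar (350,222), shaker (345,305), square tin (271,298), oblong tin (264,217). The mortar (426,306) and cup (581,297) are unmoved and the arm is clear, so I'm handing in.

```bash
python3 -c "
from bench import robot
print(robot.finish_job())"
```

```text
the job is handed in; nothing more can be done
None
```

The job is handed in: all four containers stand upright and in line on their matching pads, each measured within about 4 mm of centre, with the mortar and cup unmoved and the gripper open and clear; the hand-in returned no verdict.

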